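Load the red beads into the curing tray

TASK

The four-well curing tray already holds two blue beads. Take the two red beads off their drying stands and put them into the two empty wells, one in each, so that both lie seated and still; either red bead may go into either empty well.

Things in the scene. Friction and masses are not known exactly. Their poses are not given: they have to be found in the camera images.
- red_a_center (a point): centre of a red resin bead, a rigid ball of 34 mm diameter, about 24 g. It lies loose on a fixed white drying stand: a 26 mm wide round column with four short prongs on top, narrower than the bead so that fingers reach down past it, 45 mm tall, with a 44 mm wide, 5 mm thick foot. The bead's centre is about 59 mm above the table
- red_b_center (a point): centre of the other red bead, alike in size, mass and stand. Beads of the same size in yellow and in green lie on two more such stands; neighbouring stands are at least 110 mm apart, centre to centre
- well_a (a point): centre of an empty square well, level with the top face of the fixed grey tray with white well floors (180 x 180 mm, 18 mm tall; four wells at the corners of an 85 mm square). The well is 47 mm wide, 8 mm deep, with a 25 mm square hole in its floor on which a bead centres itself: a seated bead's centre lies about 3 mm above this point. A bead let go just above the tray drops in
- well_b (a point): centre of the other empty well, alike, level with the tray's top face, diagonally opposite the first, 120 mm from it. The wells on the other diagonal hold blue beads that stick out about 21 mm above the tray's top; fingers that open along either diagonal stay clear of them

How it is judged:
At the end, for the whole second after the job is handed in: Each of the two empty wells holds one red bead, either way round: its centre within 10 mm of the well's centre seen from above and less than 10 mm above the tray's top face (seated is about 3 mm), both beads at rest (slower than 20 mm/s) ((((horizontal distance between red_a_center and well_a below 0.01 m and z of red_a_center in the frame of well_a below 0.01 m) and (horizontal distance between red_b_center and well_b below 0.01 m and z of red_b_center in the frame of well_b below 0.01 m)) or ((horizontal distance between red_a_center and well_b below 0.01 m and z of red_a_center in the frame of well_b below 0.01 m) and (horizontal distance between red_b_center and well_a below 0.01 m and z of red_b_center in the frame of well_a below 0.01 m))) and linear speed of each of red_a, red_b below 0.02 m/s); the robot touches nothing.
It also fails if it takes over 45 s, if anything falls off the work surface, if the arm or the gripper's body presses on something with over 40 N, if the wrist force passes 120 N, or if a joint passes its speed limit or range.

ROBOT

A 6-joint arm with a two-finger parallel gripper is mounted at the origin on the work surface. World frame = base frame: x ahead of the robot, y to its left, z up, the work surface at z = 0. Lengths are in m, angles in rad, forces in N, time in s.
With the tool pointing down it reaches from about 0.35 to 0.775 m from the base axis. Payload 7.3 kg.
Tool frame: the origin (TCP) lies between the finger pads; the fingertips stand 8 mm ahead of it and the grasp point (between the pads) lies 11 mm behind it (robot.nose_length is the distance from the TCP to the fingertips, in m); z points along the fingers, y is the line along which they close (so a half turn about z gives the same grasp; the last joint's range is limited). The gripper opens to 92 mm and grips with 3 to 60 N. Pads are 19 mm wide; open, the fingers measure 130 mm over their backs; the gripper's body (75 mm by 190 mm) begins 47 mm behind the grasp point.
Start: joints at [0.981, 0.342, 1.524, -0, 1.275, -0.146], TCP at [0.225, 0.474, 0.235] pointing down, gripper open.
Joint ranges: [-2.53, 2.53], [-0.77, 2.02], [0.04, 2.7], [-1, 4.14], [0.28, 2.66], [-3.11, 3.11]. Speed limits (rad/s): [2.57, 2.57, 3.14, 3.14, 3.14, 3.14].

INTERFACE

Orientations are given as [roll, pitch, yaw] about the fixed x, y, z axes, in that order (R = Rz(yaw) Ry(pitch) Rx(roll)).
In Python, from cell import robot gives the robot as it stands. The module is installed in compiled form; this text tells all that it offers.
- The arm moves only by the shell command python3 -m jog 'ROWS' [FORCE]. ROWS is JSON, a list that holds one entry, the list of rows, each a list of 5 numbers: the gripper's target within -1 to 1 (fully open at 1, half-way at 0, shut at -1), then the shift along the tool's x, y, z in m, then the turn about the tool's z in rad. A call has 1 to 5 rows; each row is the pose to reach, as a shift and turn from the pose commanded when the call began, along the tool's axes at that moment; what a row does not reach only later rows make up. A row lasts 1/12 s, in which the tool goes at most 41.7 mm and 7.16 degrees, less where a joint would pass 70% of its speed; a pose out of reach is approached as far as the arm can. A call with a gripper value outside its range is refused whole. The fingers move at their own pace and stop on an object; FORCE is the grip in N (left out, the last holds). Time passes only in rows, so rows that repeat a pose let the fingers close. It gives the time, the measured TCP pose, the force, the opening and the grip force at its end, in the units of the state.
- robot.observe(): the state, without advancing time (a new reading comes with each control period).
- robot.read_camera(name): name is "side" or "top" or "wrist"; returns the picture (384x512x3 uint8, red, green, blue); there is no depth.
- robot.camera_model(name): a dict with "camera_matrix" (3x3 intrinsics, pixels), "position" and "attitude" of the camera in the world; the wrist camera has in their place "mount" (4x4, takes a point from camera to tool coordinates, whose origin is the TCP and whose axes are the flange's). Camera axes: x right, y down, z forward; pixel columns grow to the right and rows downward; lengths in m; the calibration is good to about 2 mm. The wrist camera is an equidistant fisheye: a pixel r from the principal point sees the ray r / f radians off the axis. A picture is of the moment at which its call begins: read the wrist's pose just before it. camera_model takes no time and is no camera call.
- robot.hand_in(): hands the job in; it is judged then, once.
The state is a dict: "time": time; "qpos": joint angles; "qvel": joint speeds; "joint_efforts": joint torques, N m; "tool_pos": TCP position; "tool_rot": TCP orientation; "contact_force": force on the tool from outside, world axes, zero at the start; "torque": the same for the moment, N m; "opening": finger opening in m; "grip_force": force on a finger pad.
Only numpy, scipy, OpenCV 4.12 (cv2) and the standard library are available. Lean on these libraries where they do the work, as an engineer would, in place of code of your own. Each camera call takes 0.05 s, during which the arm holds its last target. There are 200 camera calls.

## Working session

There is one attempt and no reset: what is moved stays moved. The work goes in short steps, Python scripts to look and compute and a shell command to move; the robot and the scene stay as the last step left them, time stands still between calls to the robot, and variables do not carry over. Pictures are saved under pics/ and viewed, at most 10 in all, crops included, and the job is handed in when it is done.

```bash
mkdir -p pics
python3 - <<'E'
from cell import robot
import cv2,numpy as np
s=robot.observe(); print(s)
ims=[]
for n in("top","side"):
    m=robot.camera_model(n); print(n,m)
    im=robot.read_camera(n); np.save(f"{n}.npy",im); ims.append(im)
print(robot.camera_model("wrist"))
cv2.imwrite("pics/top.png",ims[0][:,:,::-1]);cv2.imwrite("pics/side.png",ims[1][:,:,::-1])
E
```

```text
{'time': 0.0, 'qpos': array([ 9.81028014e-01,  3.42737697e-01,  1.52501881e+00, -3.61836872e-05,
        1.27541799e+00, -1.45994747e-01]), 'qvel': array([ 6.53517231e-05,  1.73079288e-03,  2.68779910e-04, -9.76802518e-04,
       -3.10846888e-04, -1.33638996e-03]), 'joint_efforts': array([-4.01893567e-04, -4.31257474e+01, -2.44214487e+01,  7.16383453e-02,
        5.61140198e-02, -9.95096025e-05]), 'tool_pos': array([0.22516943, 0.47381456, 0.23403657]), 'tool_rot': array([-3.14002261e+00, -1.95888581e-04,  2.69782949e+00]), 'contact_force': array([ 0.46006597, -0.17210985,  0.37420761]), 'torque': array([ 0.02148042,  0.0246855 , -0.00456558]), 'grip_force': 0.0, 'opening': 0.09186069575319114}
top {'camera_matrix': array([[447.6384528 ,   0.        , 253.36042989],
       [  0.        , 447.6384528 , 192.6126279 ],
       [  0.        ,   0.        ,   1.        ]]), 'position': array([0.40882607, 0.04856816, 0.8725932 ]), 'attitude': array([-2.98074384, -0.03618511, -1.59155368])}
side {'camera_matrix': array([[418.78427738,   0.        , 253.29669784],
       [  0.        , 418.78427738, 199.29606156],
       [  0.        ,   0.        ,   1.        ]]), 'position': array([ 0.31068403, -0.42767332,  0.643992  ]), 'attitude': array([-2.43954704,  0.0192576 , -0.46337188])}
{'camera_matrix': array([[297.31863964,   0.        , 253.78217354],
       [  0.        , 297.31863964, 190.45852888],
       [  0.        ,   0.        ,   1.        ]]), 'mount': array([[ 6.47304418e-04, -9.62897092e-01, -2.69868061e-01,
         7.11604563e-02],
       [ 9.99999460e-01,  4.03905097e-04,  9.57449441e-04,
         1.88831919e-04],
       [-8.12924197e-04, -2.69868535e-01,  9.62896834e-01,
        -1.50695708e-01],
       [ 0.00000000e+00,  0.00000000e+00,  0.00000000e+00,
         1.00000000e+00]])}
```

View pics/top.png

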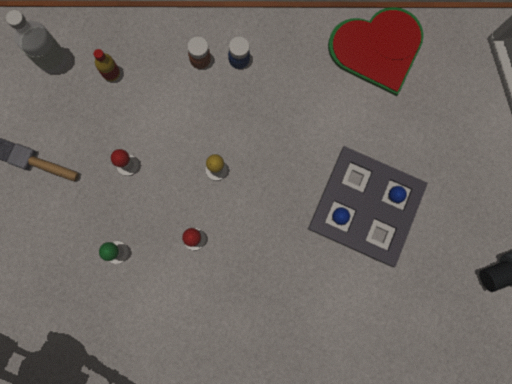

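View pics/side.png

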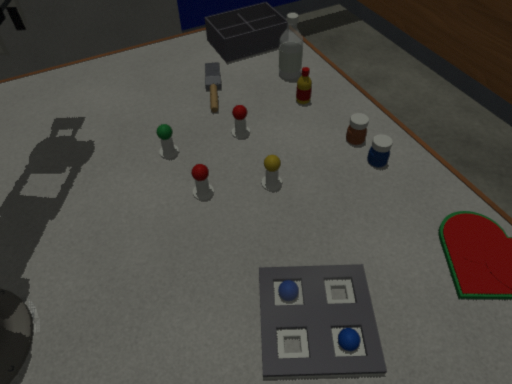

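The top view shows the red beads at (120,158) and (192,237), and the empty wells at (356,177) and (380,235). The blue beads sit at (341,216) and (397,194). The side view shows the reds at (240,112) and (200,172), and the blues at (289,290) and (349,339).

```bash
cat > h.py <<'E'
import cv2,numpy as np
from scipy.spatial.transform import Rotation as R
def cam(robot,n,s=None):
    m=robot.camera_model(n);K=m["camera_matrix"]
    if n!="wrist": return K,np.array(m["position"]),R.from_euler("xyz",m["attitude"]).as_matrix()
    T=R.from_euler("xyz",s["tool_rot"]).as_matrix();M=m["mount"]
    return K,s["tool_pos"]+T@M[:3,3],T@M[:3,:3]
def ray(c,px,fish=False):
    K,p,A=c;x=(px[0]-K[0,2])/K[0,0];y=(px[1]-K[1,2])/K[1,1]
    if fish:
        t=np.hypot(x,y);k=np.sin(t)/max(t,1e-9);d=np.array([x*k,y*k,np.cos(t)])
    else: d=np.array([x,y,1.])
    d=A@d;return p,d/np.linalg.norm(d)
def onz(c,px,z,fish=False):
    p,d=ray(c,px,fish);return p+d*(z-p[2])/d[2]
def tri(r1,r2):
    A=0;b=0
    for p,d in(r1,r2):
        Q=np.eye(3)-np.outer(d,d);A=A+Q;b=b+Q@p
    return np.linalg.solve(A,b)
def blobs(im,col,amin=60):
    h=cv2.cvtColor(im,cv2.COLOR_RGB2HSV);H,S,V=h[...,0].astype(int),h[...,1],h[...,2]
    m={"red":((H<6)|(H>174)),"blue":(H>105)&(H<130)}[col]&(S>130)&(V>50)
    n,_,st,ce=cv2.connectedComponentsWithStats(m.astype(np.uint8))
    return [(ce[i].round(1),st[i,4],st[i,2:4]) for i in range(1,n) if st[i,4]>amin]
E
python3 - <<'E'
from cell import robot
from h import *
C={}
for n in("top","side"):
    im=np.load(n+".npy");C[n]=cam(robot,n)
    for col,z in(("red",.059),("blue",.021)):
        for c,a,wh in blobs(im,col): print(n,col,c,a,wh,onz(C[n],c,z).round(4))
E
```

```text
top red [379.1  46.5] 4657 [88 80] [ 0.8277 -0.2371  0.059 ]
top red [98.4 53.8] 76 [10 11] [0.8139 0.3076 0.059 ]
top red [119.4 157.6] 232 [18 17] [0.6094 0.2624 0.059 ]
top red [191.1 236.9] 236 [17 17] [0.461  0.1305 0.059 ]
top blue [397.4 194. ] 196 [16 16] [ 0.5395 -0.2662  0.021 ]
top blue [340.8 215.7] 199 [16 16] [ 0.4989 -0.1527  0.021 ]
side red [239.  110.2] 118 [14 11] [0.61  0.268 0.059]
side red [199.2 170.3] 167 [16 13] [0.4613 0.135  0.059 ]
side red [479.3 254.1] 4349 [68 80] [ 0.796  -0.2543  0.059 ]
side blue [287.1 287.1] 170 [16 15] [ 0.5001 -0.1466  0.021 ]
side blue [348.8 338. ] 336 [21 21] [ 0.5409 -0.264   0.021 ]
```

```bash
python3 -m jog '[[[1,-0.04,-0.002,0,0.12],[1,-0.08,-0.004,0,0.24],[1,-0.12,-0.006,0,0.36],[1,-0.16,-0.008,0.01,0.48],[1,-0.2,-0.011,0.02,0.6]]]' 12
```

```text
time: 0.52
tool_pos: [0.4029, 0.3775, 0.2147]
tool_rot: [3.14, -0.0, 2.092]
contact_force: [-0.5, 0.7, 0.0]
opening: 0.0919
grip_force: 0.0
```

```bash
cat >> h.py <<'E'
def go(s,target,yaw=None):
    T=R.from_euler("xyz",s["tool_rot"]);Z=s["tool_rot"][2]
    print("pos",s["tool_pos"].round(4),"shift",T.inv().apply(np.array(target)-s["tool_pos"]).round(4),"turn",None if yaw is None else round(Z-yaw,4),"t",round(s["time"],2),"open",round(s["opening"],4),"grip",round(float(s["grip_force"]),1),"f",s["contact_force"].round(1))
E
python3 - <<'E'
from cell import robot
from h import *
go(robot.observe(),[.61,.263,.15],1.915)
E
```

```text
pos [0.4029 0.3775 0.2147] shift [-0.2025  0.1225  0.0648] turn 0.1773 t 0.52 open 0.0919 grip 0.0 f [-0.5  0.7  0. ]
```

```bash
python3 -m jog '[[[1,-0.032,0.02,0.01,0],[1,-0.065,0.039,0.02,0],[1,-0.097,0.059,0.031,0],[1,-0.13,0.078,0.042,0],[1,-0.162,0.098,0.052,0]]]'>/dev/null; python3 -m jog '[[[1,-0.025,0.015,0.008,0.09],[1,-0.04,0.0245,0.013,0.177],[1,-0.04,0.0245,0.013,0.177],[1,-0.04,0.0245,0.013,0.177]]]'
python3 - <<'E'
from cell import robot
from h import *
s=robot.observe();im=robot.read_camera("wrist");c=cam(robot,"wrist",s)
for b in blobs(im,"red"): print(b,onz(c,b[0],.059,True).round(4))
go(s,[.61,.263,.048],1.915)
cv2.imwrite("pics/w1.png",im[:,:,::-1])
E
```

```text
time: 1.27
tool_pos: [0.6088, 0.2645, 0.1484]
tool_rot: [-3.139, -0.0, 1.92]
contact_force: [-0.6, -0.6, -0.8]
opening: 0.0916
grip_force: 0.0
(array([253.4, 199.1]), np.int32(1193), array([40, 39], dtype=int32)) [0.6106 0.262  0.059 ]
(array([419.9, 209.1]), np.int32(439), array([31, 27], dtype=int32)) [0.764  0.3065 0.059 ]
pos [0.6088 0.2645 0.1484] shift [-0.0019  0.0008  0.1004] turn 0.0053 t 1.27 open 0.0916 grip 0.0 f [-0.6 -0.6 -0.8]
```

View pics/w1.png

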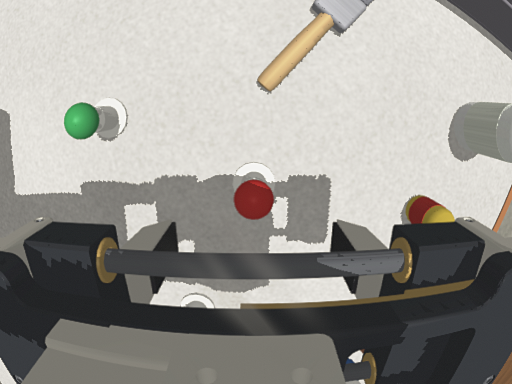

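The wrist view shows the red bead at (253,199), centred between the fingers. I'll go down and grip it.

```bash
python3 -m jog '[[[1,-0.003,0.001,0.03,0],[1,-0.003,0.001,0.06,0],[1,-0.003,0.001,0.085,0],[1,-0.003,0.001,0.1,0],[1,-0.003,0.001,0.1,0]]]'; python3 -m jog '[[[-1,0,0,0,0],[-1,0,0,0,0],[-1,0,0,0,0],[-1,0,0,0,0],[-1,0,0,0,0]]]' 12;python3 -m jog '[[[-1,0,0,0,0],[-1,0,0,0,0],[-1,0,0,0,0],[-1,0,0,0,0]]]'
```

```text
time: 1.73
tool_pos: [0.6074, 0.2634, 0.0463]
tool_rot: [-3.135, -0.001, 1.924]
contact_force: [-0.6, -0.1, 0.1]
opening: 0.0917
grip_force: 0.0
time: 2.15
tool_pos: [0.6113, 0.2632, 0.0511]
tool_rot: [3.139, 0.0, 1.921]
contact_force: [0.0, -0.1, 0.5]
opening: 0.0629
grip_force: 0.0
time: 2.48
tool_pos: [0.6107, 0.2629, 0.0498]
tool_rot: [-3.142, -0.0, 1.921]
contact_force: [-0.9, -0.8, 1.3]
opening: 0.0361
grip_force: 1.2
```

```bash
python3 -m jog '[[[-1,0,0,0,0],[-1,0,0,0,0],[-1,0,0,0,0],[-1,0,0,-0.015,0],[-1,0,0,-0.03,0]]]';python3 -m jog '[[[-1,0,0,-0.035,0],[-1,0,0,-0.07,0],[-1,0,0,-0.07,0],[-1,0,0,-0.07,0]]]'
python3 - <<'E'
from cell import robot
from h import *
s=robot.observe();im=robot.read_camera("wrist");c=cam(robot,"wrist",s)
for b in blobs(im,"red"): print(b,onz(c,b[0],.059+.1,True).round(4))
go(s,[.576,-.189,.15],1.915)
E
```

```text
time: 2.9
tool_pos: [0.6101, 0.2627, 0.0788]
tool_rot: [-3.139, -0.0, 1.921]
contact_force: [0.4, 1.4, 0.2]
opening: 0.0332
grip_force: 12.0
time: 3.23
tool_pos: [0.6122, 0.2634, 0.1523]
tool_rot: [3.136, 0.0, 1.921]
contact_force: [-0.6, -1.1, -1.1]
opening: 0.0335
grip_force: 12.0
(array([414.8, 207. ]), np.int32(452), array([29, 34], dtype=int32)) [0.6924 0.3156 0.159 ]
(array([254.1, 238.4]), np.int32(1667), array([64, 33], dtype=int32)) [0.6118 0.2685 0.159 ]
(array([446.5, 229.7]), np.int32(183), array([13, 20], dtype=int32)) [0.7239 0.3105 0.159 ]
(array([ 76.7, 271.2]), np.int32(117), array([23,  8], dtype=int32)) [0.5139 0.2036 0.159 ]
pos [0.6122 0.2634 0.1523] shift [-0.4125 -0.1891  0.0013] turn 0.0058 t 3.23 open 0.0335 grip 12.0 f [-0.6 -1.1 -1.1]
```

```bash
python3 -m jog '[[[-1,-0.0275,-0.0126,0,0],[-1,-0.055,-0.0252,0,0],[-1,-0.0825,-0.0378,0,0],[-1,-0.11,-0.0504,0,0],[-1,-0.1375,-0.063,0,0]]]' >/dev/null;python3 -m jog '[[[-1,-0.0275,-0.0126,0,0],[-1,-0.055,-0.0252,0,0],[-1,-0.0825,-0.0378,0,0],[-1,-0.11,-0.0504,0,0],[-1,-0.1375,-0.063,0,0]]]' >/dev/null; python3 -m jog '[[[-1,-0.0275,-0.0126,0,0],[-1,-0.055,-0.0252,0,0],[-1,-0.06,-0.03,0,0],[-1,-0.06,-0.03,0,0],[-1,-0.06,-0.03,0,0]]]'
python3 - <<'E'
from cell import robot
from h import *
s=robot.observe();im=robot.read_camera("wrist");c=cam(robot,"wrist",s)
for k in("red","blue"):
  for b in blobs(im,k): print(k,b,onz(c,b[0],.021,True).round(4))
go(s,[.576,-.189,.15],1.915)
np.save("w2.npy",im);cv2.imwrite("pics/w2.png",im[:,:,::-1])
E
```

```text
time: 4.53
tool_pos: [0.5784, -0.1048, 0.1484]
tool_rot: [-3.14, -0.002, 1.92]
contact_force: [-0.4, 0.3, 0.2]
opening: 0.033
grip_force: 12.0
red (array([253.8, 238.4]), np.int32(1686), array([64, 33], dtype=int32)) [ 0.5989 -0.1578  0.021 ]
red (array([423.1, 291.9]), np.int32(213), array([28, 11], dtype=int32)) [ 0.8325 -0.1624  0.021 ]
red (array([400.5, 348.8]), np.int32(371), array([34, 18], dtype=int32)) [ 0.8625 -0.2606  0.021 ]
red (array([391.4, 376.1]), np.int32(158), array([37, 11], dtype=int32)) [ 0.8886 -0.3203  0.021 ]
blue (array([485.8, 144.6]), np.int32(709), array([30, 36], dtype=int32)) [0.8193 0.0367 0.021 ]
blue (array([164.7, 202.4]), np.int32(790), array([31, 32], dtype=int32)) [ 0.5009 -0.1526  0.021 ]
pos [ 0.5784 -0.1048  0.1484] shift [-0.0783 -0.031  -0.0017] turn 0.0047 t 4.53 open 0.033 grip 12.0 f [-0.4  0.3  0.2]
```

View pics/w2.png

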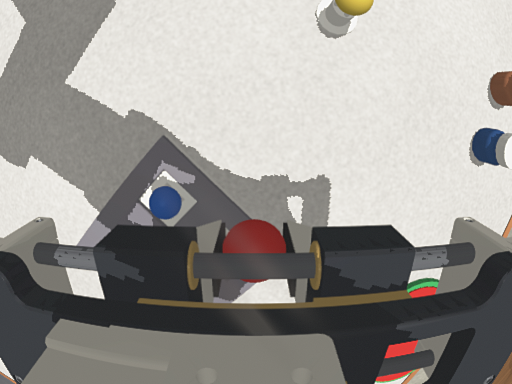

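The wrist view shows the bead in the grip at (254,240) and a blue bead at (165,202). That blue bead maps to within 2 mm of the top-camera estimate, so I'll go to the well.

```bash
python3 -m jog '[[[-1,-0.03,-0.012,0,0],[-1,-0.06,-0.024,0,0],[-1,-0.078,-0.03,0,0],[-1,-0.078,-0.03,0,0],[-1,-0.078,-0.03,0,0]]]'
python3 - <<'E'
from cell import robot
from h import *
s=robot.observe();im=robot.read_camera("wrist");s2=robot.observe();s["tool_pos"]=(s["tool_pos"]+s2["tool_pos"])/2
c=cam(robot,"wrist",s)
for b in blobs(im,"blue"): print(b,onz(c,b[0],.021,True).round(4))
go(s,[.577,-.189,.030],1.915)
cv2.imwrite("pics/w3.png",im[:,:,::-1])
E
```

```text
time: 5.0
tool_pos: [0.5778, -0.1879, 0.1492]
tool_rot: [-3.141, -0.001, 1.921]
contact_force: [-0.6, 0.5, -0.3]
opening: 0.0331
grip_force: 12.0
(array([502.2,  86. ]), np.int32(584), array([21, 33], dtype=int32)) [0.8176 0.0329 0.021 ]
(array([188.7, 123.3]), np.int32(906), array([34, 34], dtype=int32)) [ 0.5006 -0.1521  0.021 ]
pos [ 0.5777 -0.1876  0.1492] shift [-0.0012 -0.0012  0.1192] turn 0.0058 t 5.0 open 0.0331 grip 12.0 f [-0.6  0.5 -0.3]
```

View pics/w3.png

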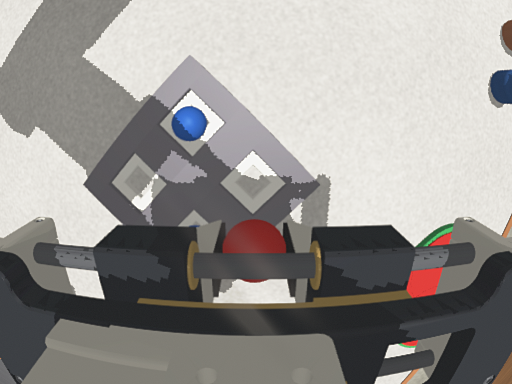

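The view shows both empty wells, at about (252,182) and (137,183). I'll map those two pixels to positions.

Run:
```python
from cell import robot
from h import *
s=robot.observe();s["tool_pos"]=np.array([.5777,-.1876,.1492]);c=cam(robot,"wrist",s)
for p in((252,182),(137,183)): print(onz(c,p,.010,True).round(4),onz(c,p,.018,True).round(4))
```

```text
[ 0.5774 -0.1881  0.01  ] [ 0.5768 -0.1862  0.018 ]
[ 0.4631 -0.2307  0.01  ] [ 0.4656 -0.2276  0.018 ]
```

Both agree with the estimate, so I'll lower and release.

```bash
python3 -m jog '[[[-1,0,-0.001,0.035,0],[-1,0,-0.001,0.07,0],[-1,0,-0.001,0.1,0],[-1,0,-0.001,0.119,0],[-1,0,-0.001,0.119,0]]]'; python3 -m jog '[[[-1,0,0,0,0],[-1,0,0,0,0],[0.3,0,0,0,0],[0.3,0,0,0,0],[0.3,0,0,0,0]]]'; python3 -m jog '[[[0.3,0,0,0,0],[0.3,0,0,0,0],[0.3,0,0,0,0],[0.3,0,0,0,0],[0.3,0,0,-0.02,0]]]';python3 -m jog '[[[1,0,0,-0.035,0],[1,0,0,-0.07,0],[1,0,0,-0.1,0],[1,0,0,-0.1,0],[1,0,0,-0.1,0]]]'
python3 - <<'E'
from cell import robot
from h import *
im=robot.read_camera("side");c=cam(robot,"side")
for b in blobs(im,"red")+blobs(im,"blue"): print(b,onz(c,b[0],.021).round(4))
s=robot.observe();im=robot.read_camera("wrist");c=cam(robot,"wrist",s)
for b in blobs(im,"red"): print("w",b,onz(c,b[0],.021,True).round(4))
go(s,[.461,.131,.15],1.915)
E
```

```text
time: 5.47
tool_pos: [0.5746, -0.1859, 0.0266]
tool_rot: [-3.137, -0.006, 1.923]
contact_force: [-0.8, 0.7, -0.1]
opening: 0.0331
grip_force: 12.0
time: 5.88
tool_pos: [0.5773, -0.1893, 0.032]
tool_rot: [3.14, 0.001, 1.921]
contact_force: [-0.5, -0.7, 0.9]
opening: 0.0486
grip_force: 0.0
time: 6.3
tool_pos: [0.5744, -0.1882, 0.0474]
tool_rot: [-3.137, -0.005, 1.921]
contact_force: [-0.5, -0.1, -0.9]
opening: 0.0593
grip_force: 0.0
time: 6.72
tool_pos: [0.5776, -0.1896, 0.1527]
tool_rot: [3.139, 0.003, 1.921]
contact_force: [0.0, 0.4, -0.5]
opening: 0.0882
grip_force: 0.0
(array([303. ,  94.3]), np.int32(118), array([14, 11], dtype=int32)) [0.7956 0.2957 0.021 ]
(array([199.5, 171.6]), np.int32(208), array([16, 16], dtype=int32)) [0.4702 0.1678 0.021 ]
(array([479.3, 254.1]), np.int32(4345), array([68, 80], dtype=int32)) [ 0.8275 -0.243   0.021 ]
(array([339.8, 288.5]), np.int32(300), array([19, 20], dtype=int32)) [ 0.5759 -0.1883  0.021 ]
(array([287.6, 284.9]), np.int32(112), array([17, 11], dtype=int32)) [ 0.5029 -0.1435  0.021 ]
(array([348.6, 339.1]), np.int32(376), array([22, 23], dtype=int32)) [ 0.5396 -0.2652  0.021 ]
w (array([253.9, 183.7]), np.int32(883), array([33, 34], dtype=int32)) [ 0.578  -0.1886  0.021 ]
pos [ 0.5766 -0.1892  0.1508] shift [0.3404 0.0012 0.0007] turn 0.0058 t 6.77 open 0.0902 grip 0.0 f [0.4 0.3 0.2]
```

The first bead is seated: the side and wrist cameras agree on its position. Next is the second bead.

```bash
python3 -m jog '[[[1,0.035,0,0,0],[1,0.07,0,0,0],[1,0.105,0,0,0],[1,0.14,0,0,0],[1,0.17,0,0,0]]]' >/dev/null; python3 -m jog '[[[1,0.035,0,0,0],[1,0.07,0,0,0],[1,0.105,0,0,0],[1,0.14,0.001,0,0],[1,0.17,0.001,0,0]]]' >/dev/null; python3 -m jog '[[[1,0,0,0,0],[1,0,0,0,0]]]'
python3 - <<'E'
from cell import robot
from h import *
s=robot.observe();im=robot.read_camera("wrist");c=cam(robot,"wrist",s)
for b in blobs(im,"red"): print(b,onz(c,b[0],.059,True).round(4))
go(s,[.461,.131,.0485],1.915)
E
```

```text
time: 7.82
tool_pos: [0.4597, 0.1316, 0.1494]
tool_rot: [-3.139, -0.001, 1.924]
contact_force: [0.5, -0.7, 0.5]
opening: 0.0923
grip_force: 0.0
(array([255.6, 197.9]), np.int32(1184), array([39, 39], dtype=int32)) [0.463  0.1304 0.059 ]
pos [0.4597 0.1316 0.1494] shift [-0.0011  0.0013  0.1009] turn 0.009 t 7.82 open 0.0923 grip 0.0 f [ 0.5 -0.7  0.5]
```

```bash
python3 -m jog '[[[1,-0.002,0.002,0.03,0],[1,-0.002,0.002,0.06,0],[1,-0.002,0.002,0.085,0],[1,-0.002,0.002,0.1,0],[1,-0.002,0.002,0.1,0]]]'; python3 -m jog '[[[-1,0,0,0,0],[-1,0,0,0,0],[-1,0,0,0,0],[-1,0,0,0,0],[-1,0,0,0,0]]]' 12 >/dev/null;python3 -m jog '[[[-1,0,0,0,0],[-1,0,0,0,0],[-1,0,0,0,0],[-1,0,0,0,0],[-1,0,0,0,0]]]' >/dev/null; python3 -m jog '[[[-1,0,0,0,0],[-1,0,0,0,0],[-1,0,0,0,0],[-1,0,0,-0.015,0],[-1,0,0,-0.03,0]]]';python3 -m jog '[[[-1,0,0,-0.035,0],[-1,0,0,-0.07,0],[-1,0,0,-0.07,0],[-1,0,0,-0.07,0]]]'
python3 - <<'E'
from cell import robot
from h import *
s=robot.observe();im=robot.read_camera("wrist");c=cam(robot,"wrist",s)
for b in blobs(im,"red"): print(b)
go(s,[.463,-.230,.15],1.915)
E
```

```text
time: 8.28
tool_pos: [0.4616, 0.1276, 0.0472]
tool_rot: [-3.134, -0.002, 1.919]
contact_force: [-0.4, -0.3, -0.3]
opening: 0.0919
grip_force: 0.0
time: 9.53
tool_pos: [0.4634, 0.1294, 0.0804]
tool_rot: [-3.141, -0.0, 1.921]
contact_force: [0.2, 0.3, -0.0]
opening: 0.0328
grip_force: 12.0
time: 9.87
tool_pos: [0.4652, 0.1296, 0.1524]
tool_rot: [3.136, 0.001, 1.921]
contact_force: [-0.3, -0.0, -0.4]
opening: 0.0331
grip_force: 12.0
(array([254. , 236.6]), np.int32(1916), array([64, 37], dtype=int32))
pos [0.4652 0.1296 0.1524] shift [-0.337  -0.1254  0.0022] turn 0.0058 t 9.87 open 0.0331 grip 12.0 f [-0.3 -0.  -0.4]
```

```bash
python3 -m jog '[[[-1,-0.028,-0.0104,0,0],[-1,-0.056,-0.0208,0,0],[-1,-0.084,-0.0312,0,0],[-1,-0.112,-0.0416,0,0],[-1,-0.14,-0.052,0,0]]]' >/dev/null;python3 -m jog '[[[-1,-0.028,-0.0104,0,0],[-1,-0.056,-0.0208,0,0],[-1,-0.084,-0.0312,0,0],[-1,-0.112,-0.0416,0,0],[-1,-0.14,-0.052,0,0]]]' >/dev/null; python3 -m jog '[[[-1,-0.028,-0.0104,0,0],[-1,-0.057,-0.0214,0,0],[-1,-0.057,-0.0214,0,0],[-1,-0.057,-0.0214,0,0],[-1,-0.057,-0.0214,0,0]]]'
python3 - <<'E'
from cell import robot
from h import *
s=robot.observe();im=robot.read_camera("wrist");s2=robot.observe();s["tool_pos"]=(s["tool_pos"]+s2["tool_pos"])/2
c=cam(robot,"wrist",s)
for k in("red","blue"):
  for b in blobs(im,k): print(k,b,onz(c,b[0],.021,True).round(4))
go(s,[.463,-.230,.0305],1.915)
E
```

```text
time: 11.17
tool_pos: [0.4607, -0.2294, 0.1492]
tool_rot: [-3.14, -0.003, 1.92]
contact_force: [0.3, 0.6, 0.3]
opening: 0.0328
grip_force: 12.0
red (array([374.2, 186.8]), np.int32(784), array([31, 32], dtype=int32)) [ 0.5788 -0.1882  0.021 ]
red (array([254. , 236.5]), np.int32(1932), array([64, 37], dtype=int32)) [ 0.4809 -0.2804  0.021 ]
red (array([507. , 233.2]), np.int32(69), array([11, 10], dtype=int32)) [ 0.8167 -0.1713  0.021 ]
blue (array([320.6, 124.8]), np.int32(906), array([34, 34], dtype=int32)) [ 0.5013 -0.152   0.021 ]
pos [ 0.4608 -0.2292  0.1494] shift [-0.0019  0.002   0.1189] turn 0.0052 t 11.17 open 0.0328 grip 12.0 f [0.3 0.6 0.3]
```

```bash
python3 -m jog '[[[-1,-0.001,0.002,0.035,0],[-1,-0.001,0.002,0.07,0],[-1,-0.001,0.002,0.1,0],[-1,-0.001,0.002,0.119,0],[-1,-0.001,0.002,0.119,0]]]'; python3 -m jog '[[[-1,0,0,0,0],[-1,0,0,0,0],[0.3,0,0,0,0],[0.3,0,0,0,0],[0.3,0,0,0,0]]]'; python3 -m jog '[[[0.3,0,0,0,0],[0.3,0,0,0,0],[0.3,0,0,0,0],[0.3,0,0,0,0],[0.3,0,0,-0.02,0]]]';python3 -m jog '[[[1,0,0,-0.035,0],[1,0,0,-0.07,0],[1,0,0,-0.1,0],[1,0,0,-0.1,0],[1,0,0,-0.1,0]]]'
python3 - <<'E'
from cell import robot
from h import *
im=robot.read_camera("side");c=cam(robot,"side")
for b in blobs(im,"red")+blobs(im,"blue"): print(b,onz(c,b[0],.021).round(4))
s=robot.observe();im=robot.read_camera("wrist");c=cam(robot,"wrist",s)
for b in blobs(im,"red"): print("w",b,onz(c,b[0],.021,True).round(4))
cv2.imwrite("pics/w4.png",im[:,:,::-1])
E
```

```text
time: 11.63
tool_pos: [0.4613, -0.2274, 0.0279]
tool_rot: [-3.137, -0.007, 1.923]
contact_force: [-0.6, -0.2, -0.3]
opening: 0.033
grip_force: 12.0
time: 12.05
tool_pos: [0.4642, -0.2308, 0.0329]
tool_rot: [3.14, 0.002, 1.921]
contact_force: [-0.5, -0.9, 0.5]
opening: 0.0488
grip_force: 0.0
time: 12.47
tool_pos: [0.4617, -0.2292, 0.0491]
tool_rot: [-3.138, -0.005, 1.921]
contact_force: [0.4, -0.1, -0.2]
opening: 0.0598
grip_force: 0.0
time: 12.88
tool_pos: [0.4644, -0.231, 0.1533]
tool_rot: [3.139, 0.003, 1.921]
contact_force: [-0.0, 0.3, 0.4]
opening: 0.088
grip_force: 0.0
(array([479.3, 254.1]), np.int32(4348), array([68, 80], dtype=int32)) [ 0.8275 -0.243   0.021 ]
(array([339.7, 288.3]), np.int32(303), array([19, 20], dtype=int32)) [ 0.5759 -0.1879  0.021 ]
(array([294.2, 342.9]), np.int32(268), array([21, 22], dtype=int32)) [ 0.4635 -0.233   0.021 ]
(array([277.3,   1.8]), np.int32(139), array([40,  7], dtype=int32)) [0.9783 0.7616 0.021 ]
(array([194.8,  18.5]), np.int32(392), array([33, 24], dtype=int32)) [0.702  0.7863 0.021 ]
(array([348.4, 339. ]), np.int32(374), array([22, 23], dtype=int32)) [ 0.5395 -0.265   0.021 ]
w (array([254. , 182.9]), np.int32(876), array([33, 34], dtype=int32)) [ 0.4648 -0.2293  0.021 ]
w (array([371.1, 183.9]), np.int32(777), array([31, 32], dtype=int32)) [ 0.5785 -0.1884  0.021 ]
w (array([506. , 231.7]), np.int32(114), array([14, 12], dtype=int32)) [ 0.8201 -0.1716  0.021 ]
```

View pics/w4.png

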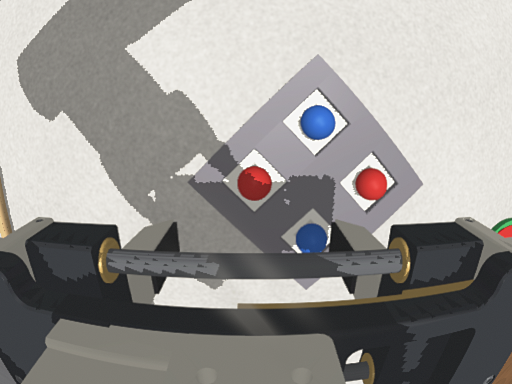

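Red beads sit in both wells, at (254,183) and (371,184), and the gripper is clear above them. I'll hand it in.

```bash
python3 -m jog '[[[1,0,0,0,0],[1,0,0,0,0],[1,0,0,0,0],[1,0,0,0,0],[1,0,0,0,0]]]' >/dev/null; python3 -c "from cell import robot; print(robot.hand_in())"
```

```text
the job is handed in; nothing more can be done
None
```

Both red beads are in the two empty wells, one in each; the side and wrist cameras showed them seated before I handed the job in at about 13 s, but `hand_in()` returned no verdict.

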